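# Seat the knurled bayonet cap on its fixture and hold it home

## Robot

A 6-joint arm with a two-finger parallel gripper is mounted at the origin on the work surface. World frame = base frame: x ahead of the robot, y to its left, z up, the work surface at z = 0. Lengths are in m, angles in rad, forces in N, time in s.
With the tool pointing down it reaches from about 0.35 to 0.8 m from the base axis. Payload 7.3 kg.
Tool frame: the origin (TCP) lies between the finger pads; the fingertips stand ahead of it and the grasp point (between the pads) lies 5 mm behind it (manip.tip_reach is the z of the fingertips in the tool frame, in m); z points along the fingers, y is the line along which they close (so a half turn about z gives the same grasp; the last joint's range is limited). The gripper opens to 85 mm and grips with 20 to 120 N. Pads are 22 mm wide; open, the fingers measure 114 mm over their backs; the gripper's body (76 mm by 85 mm) begins 54 mm behind the grasp point. The pads swing forward as they close: fully open they stand 13 mm farther back than shut.
Start: joints at [-1.449, 0.342, 1.524, -0, 1.275, -0.146], TCP at [0.139, -0.506, 0.245] pointing down, gripper open.
Joint ranges: [-2.53, 2.53], [-0.77, 2.02], [0.04, 2.7], [-1, 4.14], [0.28, 2.66], [-3.11, 3.11]. Speed limits (rad/s): [2.57, 2.57, 3.14, 3.14, 3.14, 3.14].

## Interface

Orientations are given as a 3x3 rotation matrix whose columns are the frame's x, y, z axes.
In Python, from rig import manip, vision, telemetry gives the robot as it stands (manip), with the cameras (vision) and the readings (telemetry).
- The arm moves only by the shell command python3 shift.py FILE [FORCE], which reads ROWS from the file FILE. ROWS is a JSON list of rows, 1 to 20 of them, each an object with the fields dx, dy, dz (the shift in normalised numbers (1 is 0.6 m)), wx, wy, wz (a rotation vector in normalised numbers (1 is pi rad)), finger_gap (the finger opening in m); a field left out counts as zero (the opening has to be given); each row is the pose to reach, as a shift and turn from the pose commanded when the command began, along the tool's axes at that moment; what a row does not reach only later rows make up. A row lasts 1/8 s, in which the tool goes at most 0.0625 m and 0.188 rad, less where a joint would pass 70% of its speed; a pose out of reach is approached as far as the arm can. The fingers move at their own pace and stop on an object; FORCE is the grip in N (left out, the last holds). Time passes only in rows, so rows that do not move let the fingers close. It prints the time, the measured TCP pose, the force, the opening and the grip force at its end. A shift or turn number past 1, either way, is cut back to 1. Input that does not fit is refused with a message, and nothing moves.
- telemetry.sense(): the state, without advancing time (a new reading comes with each control period).
- vision.camera(name): name is "scene" or "top" or "wrist"; returns (picture, depth): 420x560x3 uint8, red, green, blue; 420x560 float32, m along the optical axis (not along the pixel's ray), 0 where there is no reading.
- vision.camera_params(name): a dict with "camera_matrix" (3x3 intrinsics, pixels), "origin" and "rotation" of the camera in the world; the wrist camera has in their place "tool_from_camera" (4x4, takes a point from camera to tool coordinates, whose origin is the TCP and whose axes are the flange's). Camera axes: x right, y down, z forward; pixel columns grow to the right and rows downward; lengths in m; the calibration is good to about 2 mm. A picture is of the moment at which its call begins: read the wrist's pose just before it. camera_params takes no time and is no camera call.
- manip.job_done(): hands the job in; it is judged then, once.
The state is a dict: "time": time; "joint_pos": joint angles; "dq": joint speeds; "joint_efforts": joint torques, N m; "tool_pos": TCP position; "ee_rot": TCP orientation; "ft_force": force on the tool from outside, world axes, zero at the start; "wrist_torque": the same for the moment, N m; "opening": finger opening in m; "grasp_force": force on a finger pad.
Only numpy, scipy, OpenCV 4.12 (cv2) and the standard library are available. Lean on these libraries where they do the work, as an engineer would, in place of code of your own. Each camera call takes 0.05 s, during which the arm holds its last target. There are 200 camera calls.

## Task

Pick the knurled steel cap out of the parts tray, set it open side down over the spigot of the seating fixture, and turn it under light pressure until its hidden keyways drop over the lugs. Then push it fully home, flush on the flange against the spring plunger, and finish while still gripping it and holding it down: do not let go. Leave everything else on the bench where it is.

Things in the scene. Friction and masses are not known exactly. Their poses are not given: they have to be found in the camera images.
- cap: Work piece: steel cap with knurled side and closed flat top, 56 mm diameter, 40 mm high, about 0.3 kg; largest of the three parts in the tray, the only knurled one. It stands open side down. Origin: centre of its lower rim, z up its axis.
- cap_bore (a point): Point on the cap's axis 6 mm above its rim, where the inner liner begins: below it a plain skirt of 48 mm bore, above it 37 mm bore up to the ceiling 32 mm above the rim. Three keyways 9 mm wide, open downwards, cut the liner full height, at 0, 120 and 240 degrees from the cap's x axis; hidden from outside.
- tray: Shallow sheet-steel tray, 200 x 320 mm, fixed, floor 4 mm thick, rim 12 mm high. Cap, roller and spacer stand on its floor in a row along its long (own y) axis, about 95 mm apart, in any order. Origin: centre of its underside. It may lie left or right of the fixture.
- fixture: Seating fixture, fixed: dark steel block 130 x 130 x 22 mm, on it a flange of 80 mm diameter with its top 30 mm above the bench, and in the middle an upright spigot of 33 mm diameter, 28 mm tall above the flange, its top 3 mm tapered. Origin: centre of the underside.
- seat (a point): Centre of the flange's top, on the spigot's axis, 30 mm above the bench. With the cap home its origin lies here. If the cap is turned on hard after its keyways have caught on the lugs it binds part-way down; turning back a few degrees frees it.
- lug_level (a point): Point on the spigot's axis 15 mm above the flange, level with the centres of three round lugs (6 mm thick, 120 degrees apart, out to 21.8 mm from the axis). Their angle differs every time and is not told by any pose. At a wrong angle the cap rests on them, rim 12 mm above the flange; turned either way, within 120 degrees, it can sink those 12 mm.
- plunger (a joint): How far the spring plunger is pushed in, m. It is a brass pin of 12 mm diameter that stands 12 mm proud of the spigot's top, on the axis, travel 10 mm. It starts moving at about 5 N and is 8 mm in at about 10 N, which is when the cap is home; it lifts the cap again by 8 mm if the cap is not held down. 0 = out.
- roller: Bystander in the tray: smooth black rubber stepped roller, 34 mm diameter, 30 mm high. Origin: centre of its underside.
- spacer: Bystander in the tray: plain aluminium ring, 42 mm diameter, 14 mm high. Origin: centre of its underside.
- foot: Bystander on the bench behind tray and fixture: black plastic foot with a 22 mm stem, 40 mm diameter, 30 mm high. Origin: centre of its underside.

How it is judged:
By the outcome, as a careful person would: the job done as asked, in the order asked, and still so for the second after the job is handed in, while the arm keeps its last pose, push and grip.
It also fails if it takes over 64 s, if anything falls off the work surface, if the arm or the gripper's body presses on something with over 40 N, if the wrist force passes 120 N, or if a joint passes its speed limit or range.

## Working session

There is one attempt and no reset: what is moved stays moved. The work goes in short steps, Python scripts to look and compute and a shell command to move; the robot and the scene stay as the last step left them, time stands still between calls to the robot, and variables do not carry over. Pictures are saved under pics/ and viewed, at most 10 in all, crops included, and the job is handed in when it is done.

```bash
ls; mkdir -p pics
python3 - <<'E'
from rig import manip, vision, telemetry
import cv2,numpy as np
s=telemetry.sense(); print(s); print(manip.tip_reach)
for n in("top","scene"):
    im,d=vision.camera(n); cv2.imwrite(f"pics/{n}0.png",im[:,:,::-1]); np.savez(f"{n}0.npz",im=im,d=d)
    print(n,vision.camera_params(n))
print(vision.camera_params("wrist"))
E
```

```text
pics
rig.py
shift.py
{'time': 0.0, 'joint_pos': array([-1.44899663e+00,  3.42719816e-01,  1.52503457e+00, -3.29376714e-05,
        1.27537720e+00, -1.46016418e-01]), 'dq': array([-1.20751533e-03,  1.62957099e-05, -1.46505511e-03, -8.08340829e-04,
       -5.91354087e-04, -1.09967044e-05]), 'joint_efforts': array([-1.51413526e-03, -4.33686161e+01, -2.46011406e+01, -2.22935255e-04,
        8.00981215e-03,  1.60147113e-05]), 'tool_pos': array([ 0.13888569, -0.50589987,  0.24462132]), 'ee_rot': array([[ 9.64348586e-01,  2.64635138e-01, -2.18255347e-04],
       [ 2.64635158e-01, -9.64347402e-01,  1.52369948e-03],
       [ 1.92750445e-04, -1.52713548e-03, -9.99998815e-01]]), 'ft_force': array([-0.20488399,  0.22845594,  0.26766955]), 'wrist_torque': array([-0.01387705, -0.00930505, -0.04016858]), 'grasp_force': 0.0, 'opening': 0.08521240429278043}
0.014
top {'camera_matrix': array([[450.30046116,   0.        , 286.24181423],
       [  0.        , 450.30046116, 214.22464546],
       [  0.        ,   0.        ,   1.        ]]), 'origin': array([0.46283038, 0.00892852, 1.11245622]), 'rotation
[... 375 characters left out ...]
2007]), 'rotation': array([[-0.31753233,  0.77586507, -0.5451666 ],
       [ 0.94811861,  0.25029589, -0.19601801],
       [-0.01563056, -0.57912465, -0.81508915]])}
{'camera_matrix': array([[310.44104587,   0.        , 285.05385639],
       [  0.        , 310.44104587, 210.95653836],
       [  0.        ,   0.        ,   1.        ]]), 'tool_from_camera': array([[ 3.65172734e-04, -9.58065142e-01, -2.86550259e-01,
         7.33481263e-02],
       [ 9.99999927e-01,  3.18493443e-04,  2.09510337e-04,
        -1.04437323e-03],
       [-1.09460172e-04, -2.86550315e-01,  9.58065188e-01,
        -1.27228291e-01],
       [ 0.00000000e+00,  0.00000000e+00,  0.00000000e+00,
         1.00000000e+00]])}
```

View pics/top0.png

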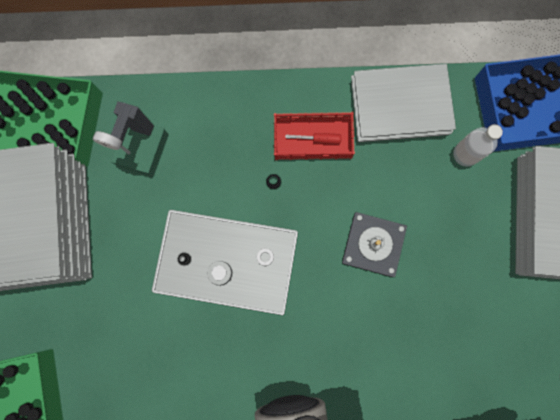

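View pics/scene0.png

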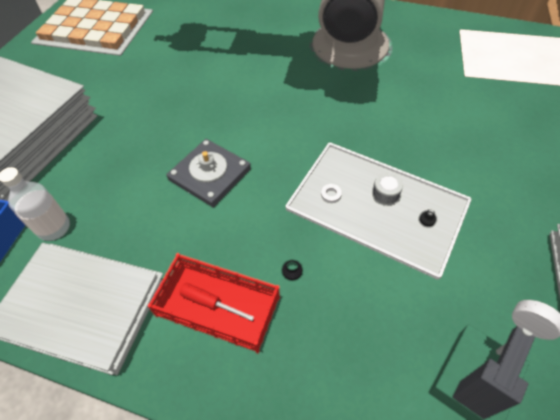

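The top view shows the tray at (225,262) with the roller at (184,259), the cap at (219,272) and the spacer at (265,257). The fixture is at (376,243) and the foot at (273,181); the scene view agrees.

```bash
cat > h.py <<'E'
import numpy as np
def ray(p,uv,z):
    K,R,o=p["camera_matrix"],np.array(p["rotation"]),np.array(p["origin"])
    d=R@np.linalg.inv(K)@np.array([uv[0],uv[1],1.]); return o+d*(z-o[2])/d[2]
def cloud(p,d):
    v,u=np.indices(d.shape); K=p["camera_matrix"]
    c=np.stack([(u-K[0,2])/K[0,0]*d,(v-K[1,2])/K[1,1]*d,d],-1)
    return c@np.array(p["rotation"]).T+np.array(p["origin"])
E
python3 - <<'E'
from rig import manip, vision, telemetry
from h import *; import cv2
boxes={"top":dict(cap=(200,252,240,292),flange=(350,217,402,270),roller=(172,247,196,271),spacer=(252,244,278,270)),
"scene":dict(cap=(365,165,410,210),flange=(180,140,240,190))}
for n in("top","scene"):
    f=np.load(n+"0.npz"); p=vision.camera_params(n); P=cloud(p,f["d"]); im=f["im"]
    for k,(a,b,c,e) in boxes[n].items():
        Q=P[b:e,a:c].reshape(-1,3); z=Q[:,2]
        print(n,k,"z pct",np.percentile(z,[5,50,90,97,100]).round(4))
        for lo,hi in((.036,.052),(.024,.036),(.05,.08)):
            m=(z>lo)&(z<hi)
            if m.sum()>3: print("  ",lo,hi,m.sum(),Q[m].mean(0).round(4),(Q[m].min(0)/2+Q[m].max(0)/2).round(4),np.ptp(Q[m],0).round(4))
E
python3 - <<'E'
import cv2,numpy as np
f=np.load("top0.npz")["im"][:,:,::-1]; g=np.load("scene0.npz")["im"][:,:,::-1]
a=cv2.resize(f[235:290,170:290],None,fx=6,fy=6)[:330,:720]
b=cv2.resize(f[215:275,345:405],None,fx=4,fy=4); c=cv2.resize(g[140:200,180:240],None,fx=4,fy=4); e=cv2.resize(g[160:220,355:415],None,fx=4,fy=4)
o=np.hstack([b,c,e]); cv2.imwrite("pics/m.png",np.vstack([a,np.pad(o,((0,0),(0,0),(0,0)))]))
E
```

```text
top cap z pct [1.1000e-03 5.4000e-03 4.5000e-02 4.6700e-02 1.1125e+00]
   0.036 0.052 449 [0.496  0.1897 0.0441] [0.4965 0.1896 0.043 ] [0.0542 0.0542 0.0127]
   0.024 0.036 19 [0.4933 0.1693 0.0305] [0.4953 0.1723 0.0301] [0.0519 0.0204 0.0109]
top flange z pct [0.0015 0.0232 0.0319 0.0534 1.1125]
   0.036 0.052 43 [ 0.5523 -0.1809  0.046 ] [ 0.5513 -0.185   0.0434] [0.0335 0.0372 0.0142]
   0.024 0.036 1071 [ 0.5567 -0.1831  0.0286] [ 0.5585 -0.1848  0.03  ] [0.1282 0.1271 0.012 ]
   0.05 0.08 85 [ 0.5553 -0.1822  0.0597] [ 0.5563 -0.1855  0.061 ] [0.031  0.0361 0.0218]
top roller z pct [9.0000e-04 4.8000e-03 1.8800e-02 3.2300e-02 1.1125e+00]
   0.024 0.036 27 [0.5325 0.2795 0.0313] [0.5326 0.2809 0.0299] [0.0168 0.0167 0.0113]
top spacer z pct [1.0000e-03 4.9000e-03 1.8200e-02 2.0400e-02 1.1125e+00]
scene cap z pct [7.000e-04 5.000e-03 4.410e-02 4.530e-02 7.219e-01]
   0.036 0.052 533 [0.5001 0.1913 0.0433] [0.4971 0.1915 0.0418] [0.0581 0.0557 0.0112]
   0.024 0.036 108 [0.5182 0.1906 0.0303] [0.5104 0.1911 0.03  ] [0.0324 0.0566 0.012 ]
scene flange z pct [-0.0011  0.0218  0.0311  0.0552  0.7219]
   0.036 0.052 107 [ 0.5631 -0.1792  0.0452] [ 0.553  -0.1834  0.0441] [0.0412 0.0379 0.0157]
   0.024 0.036 724 [ 0.5605 -0.1799  0.0291] [ 0.5516 -0.1787  0.0299] [0.1276 0.1266 0.0119]
   0.05 0.08 123 [ 0.5613 -0.1802  0.0585] [ 0.5562 -0.1828  0.0612] [0.0324 0.0318 0.0223]
```

View pics/m.png

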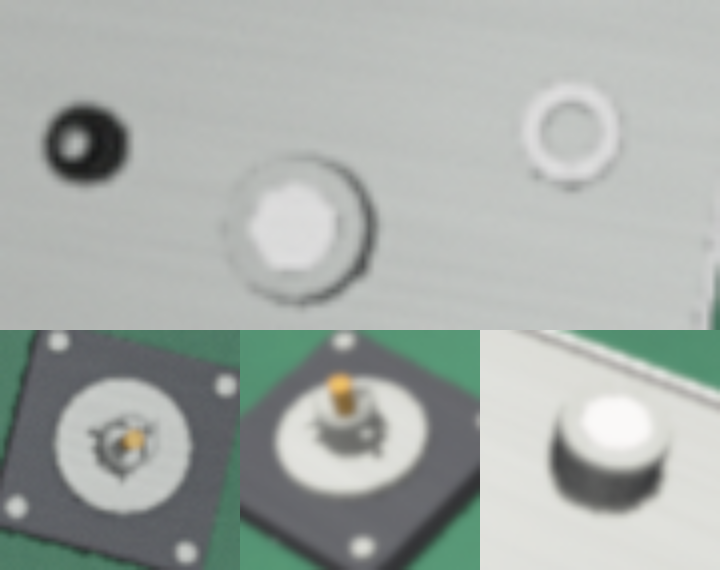

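Coarse fixes: the cap is at (0.496, 0.190) with its top at z≈0.044, and the spigot is at (0.556, −0.183). Next I go over the fixture with the fingers closing along world x and look with the wrist camera.

Careful with the scale: shifts go in shares of 0.6 m and turns go in shares of pi rad. That gives: 0.488 m / 0.6 = 0.8133, -0.201 m / 0.6 = -0.335, -1.302 rad / 3.1416 = -0.4144.

```bash
echo '[{"dx":0.8133,"dy":-0.335,"wz":-0.4144,"finger_gap":0.085},{"dx":0.8133,"dy":-0.335,"wz":-0.4144,"finger_gap":0.085},{"dx":0.8133,"dy":-0.335,"wz":-0.4144,"finger_gap":0.085},{"dx":0.8133,"dy":-0.335,"wz":-0.4144,"finger_gap":0.085},{"dx":0.8133,"dy":-0.335,"wz":-0.4144,"finger_gap":0.085},{"dx":0.8133,"dy":-0.335,"wz":-0.4144,"finger_gap":0.085},{"dx":0.8133,"dy":-0.335,"wz":-0.4144,"finger_gap":0.085},{"dx":0.8133,"dy":-0.335,"wz":-0.4144,"finger_gap":0.085},{"dx":0.8133,"dy":-0.335,"wz":-0.4144,"finger_gap":0.085},{"dx":0.8133,"dy":-0.335,"wz":-0.4144,"finger_gap":0.085},{"dx":0.8133,"dy":-0.335,"wz":-0.4144,"finger_gap":0.085},{"dx":0.8133,"dy":-0.335,"wz":-0.4144,"finger_gap":0.085}]' > mv.in && python3 shift.py mv.in
cat >> h.py <<'E'
def wparams(manip):
    p=dict(vision.camera_params("wrist")); s=telemetry.sense(); T=p["tool_from_camera"]; R=np.array(s["ee_rot"])
    p["rotation"]=R@T[:3,:3]; p["origin"]=np.array(s["tool_pos"])+R@T[:3,3]; return p,s
E
python3 - <<'E'
from rig import manip, vision, telemetry
from h import *; import cv2
p,s=wparams(manip); im,d=vision.camera("wrist"); np.savez("w1.npz",im=im,d=d)
cv2.imwrite("pics/w1.png",im[:,:,::-1]); print(s["tool_pos"],s["ee_rot"].round(3),s["joint_pos"].round(3))
P=cloud(p,d).reshape(-1,3);
for lo,hi in((.027,.034),(.055,.060),(.065,.074)):
    m=(P[:,2]>lo)&(P[:,2]<hi)&(np.hypot(P[:,0]-.556,P[:,1]+.183)<.06); Q=P[m]
    print(lo,m.sum(),Q.mean(0),(Q.min(0)+Q.max(0))/2,np.ptp(Q,0))
E
```

```text
time: 1.6
tool_pos: [0.5555, -0.1843, 0.2454]
ee_rot: [[0.003, 1.0, -0.0], [1.0, -0.003, -0.0], [-0.0, -0.0, -1.0]]
ft_force: [-0.5, -0.8, 0.1]
opening: 0.0849
grasp_force: 0.0
[ 0.55553162 -0.18431236  0.24538059] [[ 0.003  1.    -0.   ]
 [ 1.    -0.003 -0.   ]
 [-0.    -0.    -1.   ]] [-0.451  0.454  1.351 -0.     1.338 -0.448]
0.027 3148 [ 0.55760378 -0.17993926  0.02856379] [ 0.55779818 -0.18172385  0.03025144] [0.07907329 0.07834748 0.00649713]
0.055 125 [ 0.5577486  -0.17913194  0.05608064] [ 0.55764163 -0.18097487  0.05724801] [0.02925728 0.03094965 0.00443467]
0.065 108 [ 0.55759097 -0.18114124  0.06827959] [ 0.55758673 -0.18142454  0.06772743] [0.01009594 0.01109274 0.00540954]
```

View pics/w1.png

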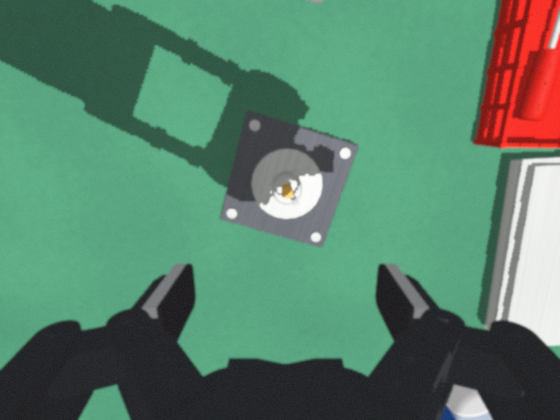

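The wrist view shows the flange centred near pixel (287,185) and the brass pin near (287,189). Depth puts the axis at (0.5577, −0.1816) with the flange span at 79 mm, which is consistent. Now the same view over the cap.

Scaled: 0.373 m / 0.6 = 0.6217, -0.061 m / 0.6 = -0.1017.

```bash
echo '[{"dx":0.6217,"dy":-0.1017,"finger_gap":0.085},{"dx":0.6217,"dy":-0.1017,"finger_gap":0.085},{"dx":0.6217,"dy":-0.1017,"finger_gap":0.085},{"dx":0.6217,"dy":-0.1017,"finger_gap":0.085},{"dx":0.6217,"dy":-0.1017,"finger_gap":0.085},{"dx":0.6217,"dy":-0.1017,"finger_gap":0.085},{"dx":0.6217,"dy":-0.1017,"finger_gap":0.085},{"dx":0.6217,"dy":-0.1017,"finger_gap":0.085},{"dx":0.6217,"dy":-0.1017,"finger_gap":0.085}]' > mv.in && python3 shift.py mv.in
python3 - <<'E'
from rig import manip, vision, telemetry
from h import *; import cv2
p,s=wparams(manip); im,d=vision.camera("wrist"); np.savez("w2.npz",im=im,d=d)
cv2.imwrite("pics/w2.png",im[:,:,::-1]); print(s["tool_pos"],s["ee_rot"].round(4),s["joint_pos"].round(3))
P=cloud(p,d).reshape(-1,3);
for lo,hi in((.040,.048),(.036,.05)):
    m=(P[:,2]>lo)&(P[:,2]<hi)&(np.hypot(P[:,0]-.496,P[:,1]-.19)<.06); Q=P[m]
    print(lo,m.sum(),Q.mean(0),(Q.min(0)+Q.max(0))/2,np.ptp(Q,0), cv2.minEnclosingCircle(Q[:,:2].astype(np.float32)*1000))
# flange again via enclosing circle, fixture saved view pose is known
E
```

```text
time: 2.78
tool_pos: [0.4962, 0.188, 0.2453]
ee_rot: [[0.003, 1.0, 0.0], [1.0, -0.003, -0.0], [-0.0, 0.0, -1.0]]
ft_force: [-0.0, 0.5, 0.7]
opening: 0.0849
grasp_force: 0.0
[0.49616955 0.18803333 0.24533608] [[ 3.3e-03  1.0e+00  1.0e-04]
 [ 1.0e+00 -3.3e-03 -5.0e-04]
 [-5.0e-04  1.0e-04 -1.0e+00]] [ 0.218  0.352  1.509 -0.     1.281  0.221]
0.04 2009 [0.49805812 0.19422013 0.04272766] [0.49791839 0.19357906 0.04254244] [0.05544489 0.05436327 0.00501234] ((498.0017395019531, 193.53086853027344), 27.806119918823242)
0.036 2057 [0.49807608 0.19465598 0.04260431] [0.49793132 0.19420664 0.04052567] [0.05627211 0.05561843 0.00904586] ((497.8658447265625, 193.67694091796875), 28.42388343811035)
```

View pics/w2.png

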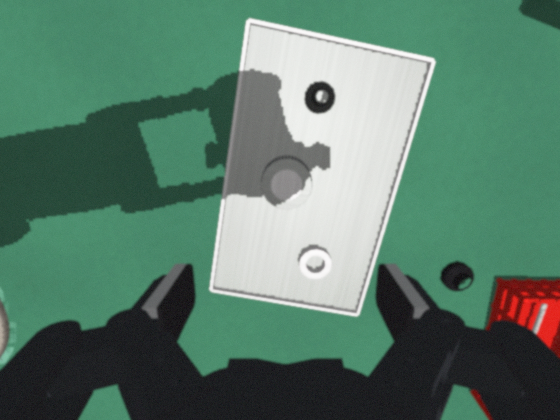

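The cap top is at pixel (287,183) with the roller and spacer clear. The wrist fix is (0.4979, 0.1936) with a 56 mm span, and the other cameras give (0.497, 0.1905). I descend with narrowed fingers to miss the tray rim.

Scaled: 0.221 m / 0.6 = 0.3683, 0.06 m / 0.6 = 0.1.

```bash
echo '[{"dx":0.0067,"dy":0.0017,"dz":0.1,"finger_gap":0.075},{"dx":0.0067,"dy":0.0017,"dz":0.2,"finger_gap":0.075},{"dx":0.0067,"dy":0.0017,"dz":0.2667,"finger_gap":0.075},{"dx":0.0067,"dy":0.0017,"dz":0.3,"finger_gap":0.075},{"dx":0.0067,"dy":0.0017,"dz":0.3333,"finger_gap":0.075},{"dx":0.0067,"dy":0.0017,"dz":0.3533,"finger_gap":0.075},{"dx":0.0067,"dy":0.0017,"dz":0.3683,"finger_gap":0.075},{"dx":0.0067,"dy":0.0017,"dz":0.3683,"finger_gap":0.075}]' > mv.in && python3 shift.py mv.in
```

```text
time: 3.82
tool_pos: [0.4967, 0.1934, 0.024]
ee_rot: [[0.002, 1.0, -0.001], [1.0, -0.002, -0.0], [-0.0, -0.001, -1.0]]
ft_force: [-0.2, 0.2, 0.7]
opening: 0.0751
grasp_force: 0.0
```

```bash
echo '[{"finger_gap":0.065},{"finger_gap":0.057},{"finger_gap":0.05},{"finger_gap":0.05},{"finger_gap":0.05},{"finger_gap":0.05},{"finger_gap":0.05}]' > mv.in && python3 shift.py mv.in 80
```

```text
time: 4.7
tool_pos: [0.4975, 0.1939, 0.0256]
ee_rot: [[0.001, 1.0, 0.002], [1.0, -0.001, 0.0], [0.0, 0.002, -1.0]]
ft_force: [-0.5, -0.7, 8.0]
opening: 0.0544
grasp_force: 83.6
```

Gripped at 84 N with an opening of 54 mm. Lift and carry to above the spigot.

Scaled: -0.375 m / 0.6 = -0.625, -0.06 m / 0.6 = -0.1.

```bash
echo '[{"dz":-0.0333,"finger_gap":0.045},{"dz":-0.1,"finger_gap":0.045},{"dz":-0.1667,"finger_gap":0.045},{"dx":-0.0833,"dy":0.0133,"dz":-0.1667,"finger_gap":0.045},{"dx":-0.1833,"dy":0.03,"dz":-0.1667,"finger_gap":0.045},{"dx":-0.2833,"dy":0.0467,"dz":-0.1667,"finger_gap":0.045},{"dx":-0.3833,"dy":0.0633,"dz":-0.1667,"finger_gap":0.045},{"dx":-0.4833,"dy":0.08,"dz":-0.1667,"finger_gap":0.045},{"dx":-0.5667,"dy":0.0933,"dz":-0.1667,"finger_gap":0.045},{"dx":-0.625,"dy":0.1008,"dz":-0.1667,"finger_gap":0.045},{"dx":-0.625,"dy":0.1008,"dz":-0.1667,"finger_gap":0.045},{"dx":-0.625,"dy":0.1008,"dz":-0.1667,"finger_gap":0.045},{"dx":-0.625,"dy":0.1008,"dz":-0.1667,"finger_gap":0.045}]' > mv.in && python3 shift.py mv.in 100
python3 - <<'E'
from rig import manip, vision, telemetry
from h import *; import cv2
p,s=wparams(manip); im,d=vision.camera("wrist"); print(s["tool_pos"].round(4),s["joint_pos"].round(2),s["ft_force"].round(1))
t,td=vision.camera("top"); g,gd=vision.camera("scene")
for n,D in(("top",td),("scene",gd),("wrist",d)):
    P=cloud(p if n=="wrist" else vision.camera_params(n),D).reshape(-1,3)
    near=np.hypot(P[:,0]-.557,P[:,1]+.183)<.045
    for lo,hi in((.132,.152),(.105,.132),(.027,.034)):
        Q=P[near&(P[:,2]>lo)&(P[:,2]<hi)]
        if len(Q)>5: print(n,lo,len(Q),Q.mean(0).round(4),((Q.min(0)+Q.max(0))/2).round(4),np.ptp(Q,0).round(4))
o=np.hstack([cv2.resize(im,(400,300)),cv2.resize(g[100:220,130:290],(400,300))]); cv2.imwrite("pics/c3.png",o[:,:,::-1])
E
```

```text
time: 6.32
tool_pos: [0.5567, -0.1801, 0.1243]
ee_rot: [[-0.0, 1.0, -0.0], [1.0, 0.0, 0.0], [0.0, -0.0, -1.0]]
ft_force: [-0.4, -0.5, -1.9]
opening: 0.0541
grasp_force: 105.9
[ 0.5567 -0.1801  0.1243] [-0.44  0.57  1.51  0.    1.06 -0.44] [-0.4 -0.5 -1.9]
top 0.027 153 [ 0.5646 -0.158   0.0302] [ 0.5563 -0.171   0.0305] [0.0753 0.0528 0.0068]
scene 0.132 447 [ 0.558  -0.172   0.1415] [ 0.5597 -0.1786  0.1419] [0.0762 0.0507 0.0198]
scene 0.105 225 [ 0.5731 -0.1644  0.1201] [ 0.5555 -0.1701  0.1185] [0.0827 0.0329 0.0268]
scene 0.027 620 [ 0.5615 -0.1804  0.0296] [ 0.556  -0.1832  0.0305] [0.0809 0.078  0.0069]
wrist 0.132 15634 [ 0.557  -0.1764  0.1413] [ 0.557  -0.1803  0.142 ] [0.0816 0.0566 0.02  ]
wrist 0.105 2631 [ 0.5571 -0.1604  0.1219] [ 0.557  -0.1622  0.1185] [0.0815 0.0208 0.027 ]
wrist 0.027 4057 [ 0.5575 -0.165   0.0286] [ 0.5576 -0.1695  0.0305] [0.0792 0.0552 0.007 ]
```

View pics/c3.png

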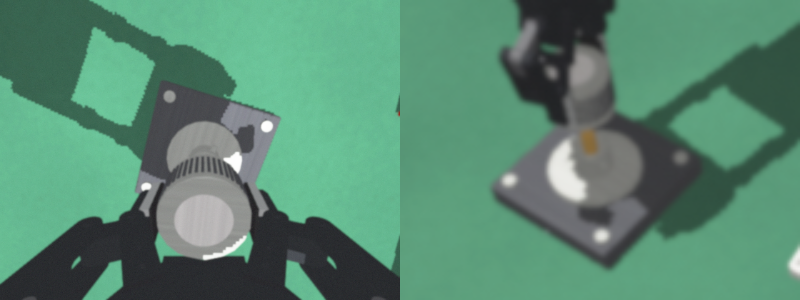

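The wrist view shows the cap upright between the pads at (205,215) in the left panel, with the flange just behind it. Relative error is about −1.2 mm in y and +0.7 mm in x; I correct it and lower to just above the spigot's taper.

Scaled: 0.047 m / 0.6 = 0.0783, 0.042 m / 0.6 = 0.07.

```bash
echo '[{"dx":-0.002,"dy":0.0012,"dz":0.025,"finger_gap":0.045},{"dx":-0.002,"dy":0.0012,"dz":0.05,"finger_gap":0.045},{"dx":-0.002,"dy":0.0012,"dz":0.07,"finger_gap":0.045},{"dx":-0.002,"dy":0.0012,"dz":0.0783,"finger_gap":0.045},{"dx":-0.002,"dy":0.0012,"dz":0.0783,"finger_gap":0.045},{"dx":-0.002,"dy":0.0012,"dz":0.0783,"finger_gap":0.045}]' > mv.in && python3 shift.py mv.in 110; echo '[{"dz":0.005,"finger_gap":0.045},{"dz":0.01,"finger_gap":0.045},{"dz":0.015,"finger_gap":0.045},{"dz":0.0175,"finger_gap":0.045},{"dz":0.0175,"finger_gap":0.045}]' > mv.in && python3 shift.py mv.in
```

```text
time: 7.22
tool_pos: [0.5579, -0.1828, 0.0777]
ee_rot: [[0.001, 1.0, 0.001], [1.0, -0.001, -0.0], [-0.0, 0.001, -1.0]]
ft_force: [0.3, 0.7, -2.6]
opening: 0.0541
grasp_force: 115.8
time: 7.85
tool_pos: [0.5575, -0.1825, 0.0666]
ee_rot: [[0.001, 1.0, -0.0], [1.0, -0.001, 0.0], [0.0, -0.0, -1.0]]
ft_force: [-0.6, -0.9, -2.0]
opening: 0.0538
grasp_force: 115.8
```

Scaled: 0.005 m / 0.6 = 0.0083, 0.004 m / 0.6 = 0.0067.

```bash
echo '[{"dz":0.0033,"finger_gap":0.045},{"dz":0.005,"finger_gap":0.045},{"dz":0.0067,"finger_gap":0.045},{"dz":0.0083,"finger_gap":0.045},{"dz":0.0083,"finger_gap":0.045}]' > mv.in && python3 shift.py mv.in
```

```text
time: 8.48
tool_pos: [0.5577, -0.1827, 0.0632]
ee_rot: [[0.001, 1.0, 0.001], [1.0, -0.001, -0.001], [-0.001, 0.001, -1.0]]
ft_force: [-4.5, 0.2, 8.4]
opening: 0.054
grasp_force: 117.2
```

The cap rests on the lugs: TCP z is 0.0632 and about 10 N, so the rim is ~12 mm above the flange as predicted. Now I turn in small guarded steps, stopping if it sinks.

```bash
cat > chk.py <<'E'
import sys; from rig import manip, vision, telemetry
s=telemetry.sense(); z=s["tool_pos"][2]; print("CHK",s["tool_pos"].round(4),s["ft_force"].round(1),s["wrist_torque"].round(2),"q6",s["joint_pos"][5].round(3)); sys.exit(z<0.0620)
E
q(){ "$@" >/dev/null; }
q echo '[{"dy":-0.0008,"dz":0.0017,"wz":0.0159,"finger_gap":0.045},{"dy":-0.0008,"dz":0.0017,"wz":0.0318,"finger_gap":0.045},{"dy":-0.0008,"dz":0.0017,"wz":0.0318,"finger_gap":0.045}]' > mv.in && python3 shift.py mv.in && python3 chk.py &&
q echo '[{"wz":0.0159,"finger_gap":0.045},{"wz":0.0318,"finger_gap":0.045},{"wz":0.0318,"finger_gap":0.045}]' > mv.in && python3 shift.py mv.in && python3 chk.py &&
q echo '[{"wz":0.0159,"finger_gap":0.045},{"wz":0.0318,"finger_gap":0.045},{"wz":0.0318,"finger_gap":0.045}]' > mv.in && python3 shift.py mv.in && python3 chk.py &&
q echo '[{"wz":0.0159,"finger_gap":0.045},{"wz":0.0318,"finger_gap":0.045},{"wz":0.0318,"finger_gap":0.045}]' > mv.in && python3 shift.py mv.in && python3 chk.py &&
q echo '[{"wz":0.0159,"finger_gap":0.045},{"wz":0.0318,"finger_gap":0.045},{"wz":0.0318,"finger_gap":0.045}]' > mv.in && python3 shift.py mv.in && python3 chk.py
```

```text
CHK [ 0.558  -0.1835  0.0631] [-3.4 -1.2 12.2] [-0.07  0.59 -0.08] q6 -0.346False
```

Scaled: 0.1 rad / 3.1416 = 0.0318.

```bash
sed -i 's/sys.exit(z<0.0620)/sys.exit(int(z<0.0620))/' chk.py
q(){ "$@" >/dev/null; }
q echo '[{"wz":0.0159,"finger_gap":0.045},{"wz":0.0318,"finger_gap":0.045},{"wz":0.0318,"finger_gap":0.045}]' > mv.in && python3 shift.py mv.in && python3 chk.py &&
q echo '[{"wz":0.0159,"finger_gap":0.045},{"wz":0.0318,"finger_gap":0.045},{"wz":0.0318,"finger_gap":0.045}]' > mv.in && python3 shift.py mv.in && python3 chk.py &&
q echo '[{"wz":0.0159,"finger_gap":0.045},{"wz":0.0318,"finger_gap":0.045},{"wz":0.0318,"finger_gap":0.045}]' > mv.in && python3 shift.py mv.in && python3 chk.py &&
q echo '[{"wz":0.0159,"finger_gap":0.045},{"wz":0.0318,"finger_gap":0.045},{"wz":0.0318,"finger_gap":0.045}]' > mv.in && python3 shift.py mv.in && python3 chk.py &&
q echo '[{"wz":0.0159,"finger_gap":0.045},{"wz":0.0318,"finger_gap":0.045},{"wz":0.0318,"finger_gap":0.045}]' > mv.in && python3 shift.py mv.in && python3 chk.py
```

```text
CHK [ 0.5578 -0.1837  0.0629] [-3.5 -1.8 11.2] [-0.23  0.81  0.04] q6 -0.246
CHK [ 0.5579 -0.1826  0.0619] [1.8 2.9 4.5] [ 0.47 -0.1  -0.06] q6 -0.146
```

The force dropped and z fell, so it may have caught. I press 3 mm without turning to test.

Scaled: 0.003 m / 0.6 = 0.005, 0.002 m / 0.6 = 0.0033.

```bash
echo '[{"dz":0.0017,"finger_gap":0.045},{"dz":0.0033,"finger_gap":0.045},{"dz":0.005,"finger_gap":0.045},{"dz":0.005,"finger_gap":0.045}]' > mv.in && python3 shift.py mv.in; python3 chk.py
```

```text
time: 10.1
tool_pos: [0.5579, -0.1817, 0.0598]
ee_rot: [[0.296, 0.955, 0.002], [0.955, -0.296, 0.001], [0.001, 0.002, -1.0]]
ft_force: [-2.4, 6.5, 15.4]
opening: 0.0539
grasp_force: 117.7
CHK [ 0.5579 -0.1817  0.0598] [-2.4  6.5 15.4] [ 1.01  0.51 -0.52] q6 -0.147
```

Scaled: 0.04 rad / 3.1416 = 0.0127.

```bash
echo '[{"wz":0.0064,"finger_gap":0.045},{"wz":0.0127,"finger_gap":0.045},{"wz":0.0127,"finger_gap":0.045}]' > mv.in && python3 shift.py mv.in; python3 chk.py;  echo '[{"dz":0.0033,"finger_gap":0.045},{"dz":0.0033,"wz":0.0064,"finger_gap":0.045},{"dz":0.0033,"wz":0.0064,"finger_gap":0.045}]' > mv.in && python3 shift.py mv.in; python3 chk.py
```

```text
time: 10.48
tool_pos: [0.5578, -0.1818, 0.0585]
ee_rot: [[0.334, 0.943, 0.002], [0.943, -0.334, 0.001], [0.001, 0.002, -1.0]]
ft_force: [0.7, 3.8, 5.9]
opening: 0.0542
grasp_force: 116.7
CHK [ 0.5578 -0.1818  0.0585] [0.7 3.8 5.9] [ 0.67 -0.18 -0.1 ] q6 -0.107
time: 10.85
tool_pos: [0.5577, -0.182, 0.0561]
ee_rot: [[0.353, 0.936, 0.001], [0.936, -0.353, 0.0], [0.001, 0.001, -1.0]]
ft_force: [3.1, 5.1, 4.1]
opening: 0.054
grasp_force: 116.5
CHK [ 0.5577 -0.182   0.0561] [3.1 5.1 4.1] [ 0.78 -0.4  -0.03] q6 -0.086
```

It is sinking freely. Push home gently while easing the side load.

Scaled: 0.006 m / 0.6 = 0.01, 0.0007 m / 0.6 = 0.0012.

```bash
echo '[{"dx":0.0012,"dz":0.0025,"finger_gap":0.045},{"dx":0.0012,"dz":0.005,"finger_gap":0.045},{"dx":0.0012,"dz":0.0067,"finger_gap":0.045},{"dx":0.0012,"dz":0.0083,"finger_gap":0.045},{"dx":0.0012,"dz":0.01,"finger_gap":0.045},{"dx":0.0012,"dz":0.01,"finger_gap":0.045}]' > mv.in && python3 shift.py mv.in 120; python3 chk.py
```

```text
time: 11.6
tool_pos: [0.5578, -0.182, 0.0519]
ee_rot: [[0.353, 0.936, 0.002], [0.936, -0.353, -0.001], [-0.0, 0.002, -1.0]]
ft_force: [-2.8, 4.5, 17.7]
opening: 0.0535
grasp_force: 126.4
CHK [ 0.5578 -0.182   0.0519] [-2.8  4.5 17.7] [ 0.75  0.54 -0.04] q6 -0.085
```

Scaled: 0.003 m / 0.6 = 0.005, 0.002 m / 0.6 = 0.0033.

```bash
echo '[{"dx":0.0008,"dz":0.0017,"finger_gap":0.045},{"dx":0.0008,"dz":0.0033,"finger_gap":0.045},{"dx":0.0008,"dz":0.005,"finger_gap":0.045},{"dx":0.0008,"dz":0.005,"finger_gap":0.045},{"dx":0.0008,"dz":0.005,"finger_gap":0.045}]' > mv.in && python3 shift.py mv.in; python3 chk.py
python3 - <<'E'
from rig import manip, vision, telemetry
from h import *; import cv2
p,s=wparams(manip); im,d=vision.camera("wrist"); g,gd=vision.camera("scene"); ps=vision.camera_params("scene")
P=cloud(p,d).reshape(-1,3); n=np.hypot(P[:,0]-.5577,P[:,1]+.1816)<.02; print("wrist cap top",np.percentile(P[n,2],[5,25,50,75,95]).round(4))
n=(np.hypot(P[:,0]-.5577,P[:,1]+.1816)>.032)&(np.hypot(P[:,0]-.5577,P[:,1]+.1816)<.038)&(P[:,2]<.036); print("flange",n.sum(),np.median(P[n,2]))
P=cloud(ps,gd).reshape(-1,3); n=np.hypot(P[:,0]-.557,P[:,1]+.183)<.026; print("scene",np.percentile(P[n,2],[5,25,50,75,95]).round(4))
o=np.hstack([cv2.resize(im[100:400,100:500],(400,300)),cv2.resize(g[110:200,150:270],(400,300))]); cv2.imwrite("pics/c4.png",o[:,:,::-1])
E
```

```text
time: 12.22
tool_pos: [0.5578, -0.182, 0.0517]
ee_rot: [[0.353, 0.936, 0.002], [0.936, -0.353, -0.002], [-0.001, 0.003, -1.0]]
ft_force: [-10.7, 5.9, 38.9]
opening: 0.0536
grasp_force: 128.8
CHK [ 0.5578 -0.182   0.0517] [-10.7   5.9  38.9] [ 0.96  2.13 -0.07] q6 -0.085
wrist cap top [0.0682 0.069  0.0703 0.1193 0.1263]
flange 2204 0.02858061878161959
scene [0.0563 0.0702 0.1395 0.3904 0.3929]
```

View pics/c4.png

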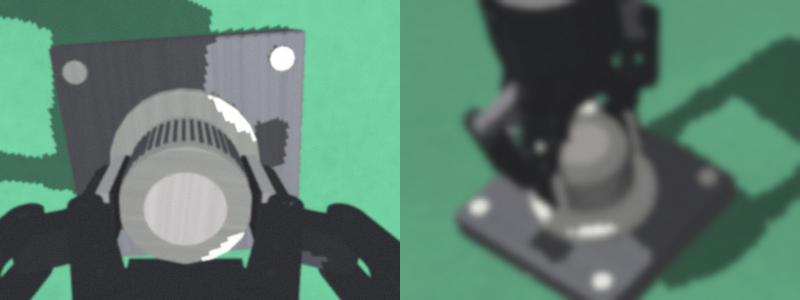

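The cap sits on the flange in both panels. Its top reads 0.069 against the flange's 0.0286, about the 40 mm cap height, with a hard stop at 39 N. I ease the push and wiggle a little, to rule out binding just above home.

Scaled: -0.0015 m / 0.6 = -0.0025, -0.0005 m / 0.6 = -0.0008, -0.03 rad / 3.1416 = -0.0095.

```bash
echo '[{"dx":-0.0005,"dy":-0.0008,"dz":-0.0025,"wz":-0.0064,"finger_gap":0.045},{"dx":-0.0005,"dy":-0.0008,"dz":-0.0025,"wz":-0.0095,"finger_gap":0.045},{"dx":-0.0005,"dy":-0.0008,"dz":-0.0025,"wz":-0.0095,"finger_gap":0.045}]' > mv.in && python3 shift.py mv.in; python3 chk.py; echo '[{"wz":0.008,"finger_gap":0.045},{"wz":0.0159,"finger_gap":0.045},{"wz":0.0159,"finger_gap":0.045}]' > mv.in && python3 shift.py mv.in; python3 chk.py;  echo '[{"wz":-0.0064,"finger_gap":0.045},{"wz":-0.0064,"finger_gap":0.045},{"wz":-0.0064,"finger_gap":0.045},{"wz":-0.0064,"finger_gap":0.045}]' > mv.in && python3 shift.py mv.in; python3 chk.py
```

```text
time: 12.7
tool_pos: [0.5579, -0.1818, 0.0518]
ee_rot: [[0.325, 0.946, 0.003], [0.946, -0.325, -0.001], [-0.0, 0.004, -1.0]]
ft_force: [-4.3, 4.9, 27.3]
opening: 0.0538
grasp_force: 127.1
CHK [ 0.5579 -0.1818  0.0518] [-4.3  4.9 27.3] [ 0.99  1.   -0.27] q6 -0.115
time: 13.08
tool_pos: [0.5581, -0.1821, 0.0518]
ee_rot: [[0.371, 0.929, 0.004], [0.929, -0.371, -0.002], [-0.001, 0.004, -1.0]]
ft_force: [-4.1, 4.8, 26.3]
opening: 0.0541
grasp_force: 127.2
CHK [ 0.5581 -0.1821  0.0518] [-4.1  4.8 26.3] [0.74 0.97 0.  ] q6 -0.065
time: 13.58
tool_pos: [0.5581, -0.1821, 0.0518]
ee_rot: [[0.353, 0.936, 0.004], [0.936, -0.353, -0.002], [-0.001, 0.004, -1.0]]
ft_force: [-4.6, 5.2, 26.3]
opening: 0.0536
grasp_force: 127.1
CHK [ 0.5581 -0.1821  0.0518] [-4.6  5.2 26.3] [ 0.79  0.95 -0.1 ] q6 -0.085
```

The depth does not change under the wiggle, and the push is steady at about 26 N, well above the plunger's 10 N. The cap is home, so I hand in.

```bash
python3 -c "
from rig import manip, vision, telemetry
print(manip.job_done())"
```

```text
the job is handed in; nothing more can be done
None
```

I handed the job in at about 13.6 s: the cap is over the lugs and, by depth and a hard stop, home on the flange, still gripped (about 127 N) and held down with about 26 N; nothing else was touched as far as I could tell, and no verdict was shown.

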